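# Fit a sight window into its cell and screw down the retaining ring

## Task

Set the green glass sight window, flange down, into the blue window cell and let it rest flat on its seat - lower it in, do not drop it. Then put the brass retaining ring over the window's stem, let its three pins into the three openings in the cell's rim, turn it clockwise (seen from above) until it is snug on the window's flange, and let go. Leave the other things on the bench where they stand, upright.

Things in the scene. Friction and masses are not known exactly. Their poses are not given: they have to be found in the camera images.
- cell: Blue round window cell with an aluminium inside, fixed to the bench. Body 115 mm, foot 128 mm diameter, 48 mm tall. Origin: centre of its underside, z up. Bore 75 mm wide, 28 mm deep. Three entrances, each 24 degrees (17 mm) wide, cut down from the rim into the bore's wall out to radius 46 mm, centred 0, 120 and 240 degrees from its own +x, each with a red dot on the rim.
- cell_seat (a point): centre of the flat seat at the bottom of the bore, 20 mm above the cell's underside, 28 mm below its rim; axes as the cell's.
- snug_0 (a point): where a pin's centre is, within 8.5 mm, when the ring is snug: 33 mm above the cell's underside, radius 41 mm, 82 degrees clockwise (from above) of the entrance at 0 degrees. From each entrance a roofed slot runs clockwise, its floor falling 7 mm in the first 75 degrees and on at that slope; dead stop at 90 degrees. Anticlockwise of an entrance is solid wall.
- snug_1 (a point): the same for the entrance at 120 degrees.
- snug_2 (a point): the same for the entrance at 240 degrees.
- window_center (a point): centre, half-way up, of the loose sight window: green-tinted clear glass like a top hat, 62 mm tall. Flange 71 mm diameter, 8 mm thick, lower edge bevelled 3 mm; above it a round stem 36 mm diameter up to the flat top. z up the stem. 0.15 kg within 30 percent. Stands flange down at the left or right. Held by its top 20 mm, the fingers stay above the cell's rim.
- window_base (a point): centre of the window's underside, 31 mm below its centre; on the seat when fitted.
- ring_center (a point): centre, half-way up, of the loose brass retaining ring, 50 mm tall, hole 46 mm, standing pins down at the side where the window is not. Lower 10 mm: round skirt 71 mm diameter, lower edge bevelled 3 mm, with three pins. Upper 40 mm: hexagon 56 mm across flats, flats facing 0, 60, 120 ... degrees from the ring's +x, red dots on those over the pins. z up. 0.25 kg within 30 percent.
- ring_base (a point): centre of the ring's underside. It is 13.5 mm above the seat with the pins on the slot floors in the entrances, and 8 mm when on the fitted window's flange, after some 59 degrees of turn. It then turns on with little play until, at about 75 degrees, the pins press under the slot roofs and the twist climbs from 0.2 to over 0.5 N m: snug. It stays so when let go, pressing on the flange (over 5 N).
- ring_pin (a point): the pin along the ring's own +x, 41 mm from the axis and 5 mm above the underside. Three such pins, 8 mm thick, stick out radially to radius 44 mm at 0, 120 and 240 degrees.
- clear_bowl: clear filter bowl: clear tube under a white screw cap, 108 mm wide at its foot and 250 mm tall, standing behind the cell to its right; a bystander. Origin: centre of its underside, z up.
- cartridge: white filter cartridge standing on end, 63 mm diameter, 127 mm tall, at the left; a bystander. Origin: centre of its underside.
- grease_pot: grease pot with blue lid, 61 mm diameter, 61 mm tall, on a thin white disc at the right front; a bystander. Origin: centre of its underside.
- tape: roll of thread tape lying flat, 52 mm diameter, 16 mm tall, near the front edge at the left; a bystander. Origin: centre of its underside.
- label_roll: white label roll lying flat, 84 mm diameter, 44 mm tall, behind and to the left of the cell; a bystander. Origin: centre of its underside.
- screwdriver: yellow screwdriver lying flat, 198 mm long (along its own y), 27 mm high, far left; a bystander. Origin: centre of its underside.
- marker: black marker pen lying flat, 135 mm long (along its own y), 18 mm high, near the front edge at the right; a bystander. Origin: centre of its underside.
Not all that is in view belongs to the job. There is more than one size of the part that bears window_center; the job needs the larger.

How it is judged:
By the outcome, as a careful person would: the job done as asked, in the order asked, and still so for the second after the job is handed in, with the robot touching nothing.
It also fails if it takes over 59 s, if anything falls off the work surface, if the arm or the gripper's body presses on something with over 40 N, if the wrist force passes 120 N, or if a joint passes its speed limit or range.

## Robot

A 7-joint arm with a two-finger parallel gripper is mounted at the origin on a cart in front of the work surface, level with it; the furniture and walls round the work are solid. World frame = base frame: x ahead of the robot, y to its left, z up, the work surface at z = 0. Lengths are in m, angles in rad, forces in N, time in s.
With the tool pointing down it reaches from about 0.425 to 0.825 m from the base axis. Payload 3.6 kg.
Tool frame: the origin (TCP) lies midway between the tips of the shut fingers; the grasp point (between the pads) lies 19 mm behind it; z points along the fingers, y is the line along which they close (so a half turn about z gives the same grasp; the last joint's range is limited). The gripper opens to 85 mm and grips with 20 to 120 N. Pads are 22 mm wide; open, the fingers measure 114 mm over their backs; the gripper's body (76 mm by 85 mm) begins 54 mm behind the grasp point. The pads swing forward as they close: fully open they stand 13 mm farther back than shut.
Start: joints at [1.218, 0.615, -0.013, 1.423, 0.008, 1.103, -0.04], TCP at [0.208, -0.616, 0.231] pointing down, gripper open.
Joint ranges: [-3.12, 3.12], [-0.3, 2.06], [-1.34, 1.32], [0.26, 2.42], [-1.36, 4.5], [0.01, 1.98], [-2.84, 2.84]. Speed limits (rad/s): [2.79, 2.79, 3.14, 3.14, 3.14, 3.14, 3.14].

## Interface

Orientations are given as a unit quaternion [w, x, y, z].
In Python, from station import arm, cams, ticket gives the robot as it stands.
- The arm moves only by the tool step_arm, never from a script. Its argument "targets" is a list of rows, each an object with "delta_pos": the shift along the world's x, y, z in mm, a list of three; "turn": the turn, a rotation vector about the world's x, y, z in rad, a list of three. In form: [{"delta_pos": [x, y, z], "turn": [wx, wy, wz]}, ...]. A call has 1 to 20 rows; each row shifts and turns the commanded pose from where the row before left it; what a row does not reach is not made up. A row lasts 1/8 s, in which the tool goes at most 62.5 mm and 10.7 degrees, less where a joint would pass 70% of its speed; a pose out of reach is approached as far as the arm can. A call is refused whole if a number of a shift passes 62.5 or a number of a turn 0.188, either way. A call with a gripper value outside its range is refused whole. "hand" is the opening, from 0 (shut) to 1 (fully open), set as the call begins (left out, the last holds). The fingers move at their own pace and stop on an object; the grip force is fixed at half the most. Time passes only in rows, so rows that do not move let the fingers close. It gives the time, the measured TCP pose, the force, the opening and the grip force at its end, in the units of the state.
- arm.get_obs(): the state, without advancing time (a new reading comes with each control period).
- cams.grab_frame(name): name is "scene" or "top"; returns (picture, depth): 400x640x3 uint8, red, green, blue; 400x640 float32, m along the optical axis (not along the pixel's ray), 0 where there is no reading.
- cams.camera_params(name): a dict with "intrinsics" (3x3 intrinsics, pixels), "k1" (the pictures are not rectified: a ray, as slopes to the right and down, at radius r is drawn at 1 + k1 r^2 times it, then the intrinsics apply), "R" (3x3) and "t" (3): a world point X has camera coordinates R X + t. Camera axes: x right, y down, z forward; pixel columns grow to the right and rows downward; lengths in m; the calibration is good to about 2 mm. A picture is of the moment at which its call begins. camera_params takes no time and is no camera call.
- ticket.hand_in(): hands the job in; it is judged then, once.
Trained networks look in the newest picture that a camera, given by its name, has taken for a name from the list of things; names that differ only in an ending like _2 or _b are one class to them, and where a whole thing is asked for, a point or a joint stands for the part that bears it (a point fixed in the world has none). Each returns a list of dicts, best first, with "confidence" (0 to 1); they miss things now and then, are a little off and sometimes report something else, mostly with a low value. They report only what shows in the picture. A call takes as long as a camera call. They do not tell look-alikes from the thing itself.
- cams.outline_of(camera, thing): "pixels" (400x640 bool, what is visible of it) and "box" ([left, top, right, bottom] as shares, 0 to 1, of the picture: columns of its width, rows of its height, round what is visible of it).
- cams.place_of(camera, thing): "position" ([column, row] as shares, 0 to 1, of the picture: columns of its width, rows of its height: a listed point, or the origin of a listed thing).
The state is a dict: "time_s": time; "joint_positions": joint angles; "joint_velocities": joint speeds; "joint_efforts": joint torques, N m; "tool_pos": TCP position; "tcp_rot": TCP orientation; "wrist_force": force on the tool from outside, world axes, zero at the start; "torque": the same for the moment, N m; "opening": finger opening in m; "finger_force": force on a finger pad.
Only numpy, scipy, OpenCV 4.12 (cv2) and the standard library are available. Lean on these libraries where they do the work, as an engineer would, in place of code of your own. Each camera call takes 0.05 s, during which the arm holds its last target. There are 200 camera calls.

## Working session

There is one attempt and no reset: what is moved stays moved. The work goes in short steps, Python scripts to look and compute and a tool call to move; the robot and the scene stay as the last step left them, time stands still between calls to the robot, and variables do not carry over. Pictures are saved under pics/ and viewed, at most 10 in all, crops included, and the job is handed in when it is done.

Besides the shell and the picture viewer there is one more tool, called by a JSON object that holds its "name" and its "arguments", one argument or row to a line. step_arm: Moves the arm, as the interface text tells. Its arguments: {"type":"object","properties":{"targets":{"type":"array","items":{"type":"object","properties":{"delta_pos":{"type":"array","items":{"type":"number"}},"turn":{"type":"array","items":{"type":"number"}}}}},"hand":{"type":"number"}},"required":["targets"]}

```bash
mkdir -p pics
cat > h.py <<'E'
import numpy as np, cv2
from station import arm, cams, ticket
def ray(c,px):
    p=cams.camera_params(c);K=np.array(p["intrinsics"]);k=p["k1"]
    d=np.array([(px[0]-K[0,2])/K[0,0],(px[1]-K[1,2])/K[1,1]]);u=d.copy()
    for _ in range(20): u=d/(1+k*(u@u))
    return np.array([u[0],u[1],1.]),np.array(p["R"]),np.array(p["t"])
def atz(c,px,z):
    u,R,t=ray(c,px);o=-R.T@t;d=R.T@u
    return o+d*(z-o[2])/d[2]
def atd(c,px,dep):
    u,R,t=ray(c,px);return R.T@(u*dep-t)
def proj(c,X):
    p=cams.camera_params(c);K=np.array(p["intrinsics"]);q=np.array(p["R"])@np.array(X)+np.array(p["t"])
    s=q[:2]/q[2];s=s*(1+p["k1"]*(s@s));return K[:2,:2]@s+K[:2,2]
def cloud(c,dep):
    p=cams.camera_params(c);K=np.array(p["intrinsics"]);v,u=np.mgrid[:400,:640]
    d=np.stack([(u-K[0,2])/K[0,0],(v-K[1,2])/K[1,1]],-1);w=d.copy()
    for _ in range(20): w=d/(1+p["k1"]*(w**2).sum(-1,keepdims=True))
    P=np.concatenate([w,np.ones_like(w[...,:1])],-1)*dep[...,None]
    return (P-np.array(p["t"]))@np.array(p["R"])
def save(n,im): cv2.imwrite("pics/"+n,im[...,::-1])
E
python3 - <<'E'
from h import *
for c in ("scene","top"):
    im,d=cams.grab_frame(c);save(c+"0.png",im);np.savez(c+"0.npz",im=im,d=d)
    p=cams.camera_params(c);print(c,-np.array(p["R"]).T@p["t"],np.array(p["R"])[2],p["intrinsics"][0][0],p["k1"])
    for n,z in (("cell",0),("cell_seat",.02),("window_center",.031),("window_base",0),("ring_center",.025),("ring_base",0),("ring_pin",.005),("snug_0",.033),("snug_1",.033),("snug_2",.033)):
        for r in cams.place_of(c,n)[:4]:
            px=np.array(r["position"])*[640,400];print(n,px.round(1),round(r["confidence"],2),atz(c,px,z).round(4))
E
```

```text
scene [0.04066468 0.82613742 0.68511786] [ 0.49870493 -0.66553959 -0.55529312] 381.48422803013017 -0.029338828594026915
cell [319.8 213.1] 0.56 [0.6158 0.0441 0.    ]
cell_seat [320.1 202.9] 0.57 [0.6307 0.0213 0.02  ]
window_center [364.9 166. ] 0.86 [ 0.6283 -0.2518  0.031 ]
window_center [345.  181.1] 0.59 [ 0.6294 -0.1209  0.031 ]
window_base [361.6 175.1] 0.7 [ 0.6311 -0.2359  0.    ]
window_base [342.4 186.6] 0.6 [ 0.6445 -0.129   0.    ]
ring_center [307.  264.6] 0.63 [0.4898 0.2731 0.025 ]
ring_center [424.  206.9] 0.35 [ 0.3526 -0.1355  0.025 ]
ring_base [308.6 265.3] 0.65 [0.5018 0.252  0.    ]
ring_base [332.2 195.8] 0.45 [ 0.6402 -0.0603  0.    ]
ring_pin [322.6 265.5] 0.77 [0.4684 0.2358 0.005 ]
snug_0 [325.8 210.2] 0.86 [0.5821 0.0593 0.033 ]
snug_0 [310.9 196.9] 0.79 [0.663 0.026 0.033]
snug_0 [333.  197.1] 0.76 [ 0.6051 -0.0128  0.033 ]
snug_1 [325.8 210.2] 0.86 [0.5821 0.0593 0.033 ]
snug_1 [310.9 196.9] 0.79 [0.663 0.026 0.033]
snug_1 [333.  197.1] 0.76 [ 0.6051 -0.0128  0.033 ]
snug_2 [325.8 210.2] 0.86 [0.5821 0.0593 0.033 ]
snug_2 [310.9 196.9] 0.79 [0.663 0.026 
[... 416 characters left out ...]
82 [ 0.6201 -0.1129  0.031 ]
window_center [284.1 160.8] 0.39 [0.7074 0.2027 0.031 ]
window_base [396.8 185.8] 0.62 [ 0.6396 -0.1231  0.    ]
window_base [434.2 190.6] 0.58 [ 0.625  -0.2302  0.    ]
ring_center [261.4 233.2] 0.66 [0.5    0.2647 0.025 ]
ring_center [190.2 270.3] 0.44 [0.3976 0.4595 0.025 ]
ring_base [262.3 238.1] 0.79 [0.4883 0.2654 0.    ]
ring_pin [273.3 241.2] 0.62 [0.479  0.2332 0.005 ]
snug_0 [336.5 198.3] 0.6 [0.5973 0.0535 0.033 ]
snug_0 [337.9 176.7] 0.58 [0.6597 0.0489 0.033 ]
snug_1 [336.5 198.3] 0.6 [0.5973 0.0535 0.033 ]
snug_1 [337.9 176.7] 0.58 [0.6597 0.0489 0.033 ]
snug_2 [336.5 198.3] 0.6 [0.5973 0.0535 0.033 ]
snug_2 [337.9 176.7] 0.58 [0.6597 0.0489 0.033 ]
```

View pics/scene0.png

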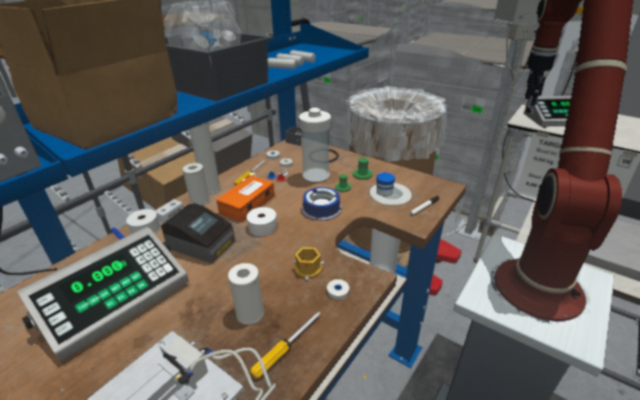

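View pics/top0.png

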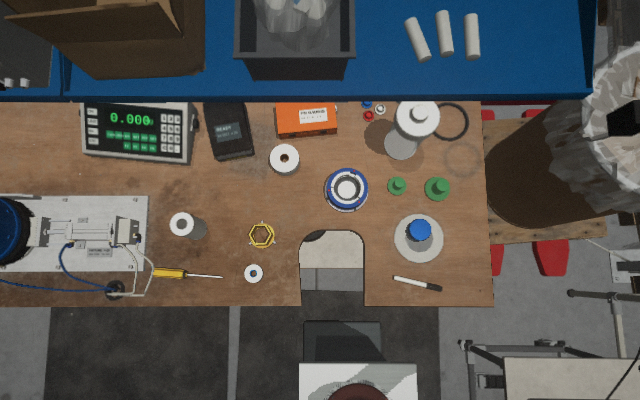

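The top view shows two green windows, at (397,186) and (437,188). The one at (437,188) looks larger. The cell is at (346,189) and the brass ring at (262,235). I'll confirm the choice in an enlarged crop and measure.

Run:
```python
from h import *
f=np.load("top0.npz");im=f["im"];d=f["d"]
a=cv2.resize(im[155:215,320:460],None,fx=5.6,fy=5.6,interpolation=cv2.INTER_CUBIC)
b=cv2.resize(im[212:258,235:290],None,fx=5.6,fy=5.6,interpolation=cv2.INTER_CUBIC)
o=np.zeros((a.shape[0]+b.shape[0],a.shape[1],3),np.uint8);o[:a.shape[0]]=a;o[a.shape[0]:,:b.shape[1]]=b;save("crop1.png",o)
P=cloud("top",d)
hsv=cv2.cvtColor(im,cv2.COLOR_RGB2HSV)
for n,c in (("win",(437,188)),("small",(397,186)),("ring",(262,235)),("cell",(346,189))):
    v,u=np.mgrid[:400,:640];m=(np.hypot(u-c[0],v-c[1])<28)
    Q=P[m];Q=Q[Q[:,2]>.004] if n!="cell" else Q
    h=np.histogram(Q[:,2],np.arange(0,.08,.004));print(n,h[0])
    for r in cams.outline_of("top","window_center" if n in("win","small") else n+("_center" if n=="ring" else "")):
        px=r["pixels"];vv,uu=np.nonzero(px)
        if np.hypot(uu.mean()-c[0],vv.mean()-c[1])<20: print("  outline",px.sum(),uu.mean(),vv.mean(),uu.min(),uu.max(),vv.min(),vv.max(), "n", px[c[1],c[0]])
    for z in (.008,.031,.05,.048,.062):print("  at",z,atz("top",c,z).round(4))
```

```text
win [  0 196  73   8   7   5   6   8   3   7   8   5   5   6  47  81   8   0
   0]
  outline 487 436.66735112936345 188.34086242299796 424 449 176 200 n True
  at 0.008 [ 0.631  -0.2363  0.008 ]
  at 0.031 [ 0.6263 -0.2297  0.031 ]
  at 0.05 [ 0.6224 -0.2243  0.05  ]
  at 0.048 [ 0.6228 -0.2248  0.048 ]
  at 0.062 [ 0.6199 -0.2208  0.062 ]
small [  0 136  27   3   2   6   1   5   2   6  14  47  21   0   0   0   0   0
   0]
  outline 278 396.31654676258995 185.54676258992805 387 405 177 194 n True
  at 0.008 [ 0.6373 -0.1221  0.008 ]
  at 0.031 [ 0.6325 -0.1178  0.031 ]
  at 0.05 [ 0.6285 -0.1142  0.05  ]
  at 0.048 [ 0.6289 -0.1146  0.048 ]
  at 0.062 [ 0.626  -0.1119  0.062 ]
ring [ 0 93 76 30  8 15 11  6  7  4 13 41 76 13  0  0  0  0  0]
  outline 328 261.6067073170732 235.4237804878049 249 274 222 247 n False
  at 0.008 [0.4964 0.2653 0.008 ]
  at 0.031 [0.4944 0.262  0.031 ]
  at 0.05 [0.4927 0.2593 0.05  ]
  at 0.048 [0.4929 0.2596 0.048 ]
  at 0.062 [0.4916 0.2576 0.062 ]
cell [296 112  56  42 286 197  35  29  39  29  66 410 231  10   0   0   0   0
   0]
  outline 1533 345.89562948467056 189.94520547945206 324 367 168 212 n True
  at 0.008 [0.629  0.0248 0.008 ]
  at 0.031 [0.6244 0.0263 0.031 ]
  at 0.05 [0.6205 0.0275 0.05  ]
  at 0.048 [0.6209 0.0274 0.048 ]
  at 0.062 [0.6181 0.0283 0.062 ]
```

View pics/crop1.png

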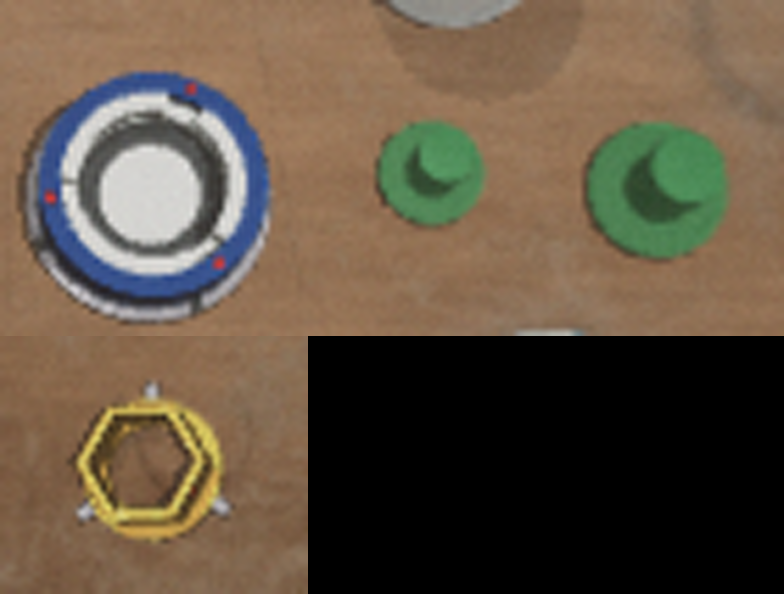

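Larger window: the one at top-view px (437,189), with the wider flange (about 25 px against 19) and a top at 62 mm; the small one is at (397,186) with a top near 46 mm. The cell's red dots are near (354,171), (329,190) and (359,202). The ring's pin tips are near (262,221), (250,243) and (274,242). Next I'll do precise fits.

```bash
cat >> h.py <<'E'
from scipy.optimize import minimize, least_squares
def circ(x,y,r,z,n=48):
    a=np.linspace(0,2*np.pi,n,endpoint=False);return np.c_[x+r*np.cos(a),y+r*np.sin(a),0*a+z]
def sil(c,pts_groups):
    m=np.zeros((1600,2560),np.uint8)
    for g in pts_groups:
        q=np.array([proj(c,p) for p in g]);q=(q+.5)*4-.5
        cv2.fillConvexPoly(m,cv2.convexHull(q.astype(np.float32)).round().astype(np.int32)[:,0],255)
    return cv2.resize(m,(640,400),interpolation=cv2.INTER_AREA)/255.
def fit(c,mask,groups,x0):
    f=lambda p:np.abs(sil(c,groups(*p))-mask).sum()
    r=minimize(f,x0,method="Nelder-Mead",options=dict(initial_simplex=np.array([x0,np.add(x0,[.006,0]),np.add(x0,[0,.006])]),xatol=2e-4,fatol=.5));return r.x,r.fun,mask.sum()
G=dict(win=lambda x,y:[np.r_[circ(x,y,.0355,.003),circ(x,y,.0355,.008),circ(x,y,.0325,0)],np.r_[circ(x,y,.018,.008),circ(x,y,.018,.062)]],
 cell=lambda x,y:[np.r_[circ(x,y,.0575,.048),circ(x,y,.0575,.01)],circ(x,y,.064,0),circ(x,y,.064,.006)],
 ring=lambda x,y:[np.r_[circ(x,y,.0355,.003),circ(x,y,.0355,.01)],np.r_[circ(x,y,.0305,.01),circ(x,y,.0305,.05)]])
E
python3 - <<'E'
from h import *
x0=dict(win=(.631,-.236),cell=(.625,.026),ring=(.496,.264))
for c in ("top","scene"):
    im,d=cams.grab_frame(c)
    for n,t in (("win","window_center"),("cell","cell"),("ring","ring_center")):
        s0=sil(c,G[n](*x0[n]))
        L=cams.outline_of(c,t)
        if not L: print(c,n,"none");continue
        m=max(L,key=lambda r:(r["pixels"]*s0).sum())["pixels"].astype(float)
        if n=="ring": # drop hole: fill contours
            k=m.astype(np.uint8);cs,_=cv2.findContours(k,cv2.RETR_EXTERNAL,cv2.CHAIN_APPROX_NONE);k=cv2.drawContours(k,cs,-1,1,-1);m=k.astype(float)
        print(c,n,fit(c,m,G[n],x0[n]))
    if c=="top":
        h=im.astype(int);red=((h[...,0]-np.maximum(h[...,1],h[...,2]))).clip(0)
        D=[]
        for q in ((354,170.5),(328.7,190),(359,201.8)):
            u,v=np.meshgrid(np.arange(640),np.arange(400));w=red*(np.hypot(u-q[0],v-q[1])<3.5)*(red>30)
            px=((w*u).sum()/w.sum(),(w*v).sum()/w.sum());D.append(atz(c,px,.048)[:2])
        D=np.array(D);ctr=D.mean(0)
        r=least_squares(lambda p:np.hypot(*(D-p[:2]).T)-p[2],[*ctr,.05]).x
        print("dots",D.round(4).tolist(),ctr,r,np.degrees(np.arctan2(*(D-ctr).T[::-1])))
        T=np.array([atz(c,np.array(q)-.4,.005)[:2] for q in ((262.1,221.3),(250,243.6),(274.5,242.5))]);ct=T.mean(0)
        print("pins",T.round(4).tolist(),ct,np.hypot(*(T-ct).T),np.degrees(np.arctan2(*(T-ct).T[::-1])))
E
```

```text
Traceback (most recent call last):
  File "h.py", line 34, in fit
    r=minimize(f,x0,method="Nelder-Mead",options=dict(initial_simplex=np.array([x0,np.add(x0,[.006,0]),np.add(x0,[0,.006])]),xatol=2e-4,fatol=.5));return r.x,r.fun,mask.sum()
  File "h.py", line 33, in <lambda>
    f=lambda p:np.abs(sil(c,groups(*p))-mask).sum()
                      ~~~^^^^^^^^^^^^^^
  File "h.py", line 29, in sil
    q=np.array([proj(c,p) for p in g]);q=(q+.5)*4-.5
                ~~~~^^^^^
  File "h.py", line 14, in proj
    p=cams.camera_params(c);K=np.array(p["intrinsics"]);q=np.array(p["R"])@np.array(X)+np.array(p["t"])
ValueError: time passes only in moves, steps and waits
```

```bash
python3 - <<'E'
s=open('h.py').read()
s=s.replace("cams.camera_params(c)","cp(c)").replace("def ray","from functools import lru_cache\n@lru_cache\ndef cp(c): return cams.camera_params(c)\ndef ray",1)
open('h.py','w').write(s)
E
cat > m.py <<'E'
from h import *
x0=dict(win=(.631,-.236),cell=(.625,.026),ring=(.496,.264))
for c in ("top","scene"):
    im,d=cams.grab_frame(c)
    for n,t in (("win","window_center"),("cell","cell"),("ring","ring_center")):
        s0=sil(c,G[n](*x0[n]))
        L=cams.outline_of(c,t)
        if not L: print(c,n,"none");continue
        m=max(L,key=lambda r:(r["pixels"]*s0).sum())["pixels"].astype(float)
        if n=="ring":
            k=m.astype(np.uint8);cs,_=cv2.findContours(k,cv2.RETR_EXTERNAL,cv2.CHAIN_APPROX_NONE);k=cv2.drawContours(k,cs,-1,1,-1);m=k.astype(float)
        print(c,n,fit(c,m,G[n],x0[n]))
    if c=="top":
        h=im.astype(int);red=((h[...,0]-np.maximum(h[...,1],h[...,2]))).clip(0)
        D=[]
        for q in ((354,170.5),(328.7,190),(359,201.8)):
            u,v=np.meshgrid(np.arange(640),np.arange(400));w=red*(np.hypot(u-q[0],v-q[1])<3.5)*(red>30)
            px=((w*u).sum()/w.sum(),(w*v).sum()/w.sum());D.append(atz(c,px,.048)[:2])
        D=np.array(D);ctr=D.mean(0)
        print("dots",D.round(4).tolist(),ctr,np.hypot(*(D-ctr).T),np.degrees(np.arctan2(*(D-ctr).T[::-1])))
        T=np.array([atz(c,np.array(q)-.4,.005)[:2] for q in ((262.1,221.3),(250,243.6),(274.5,242.5))]);ct=T.mean(0)
        print("pins",T.round(4).tolist(),ct,np.hypot(*(T-ct).T),np.degrees(np.arctan2(*(T-ct).T[::-1])))
o=arm.get_obs();print(o["time_s"],o["tool_pos"],o["tcp_rot"],o["wrist_force"],o["torque"])
E
python3 m.py
```

```text
top win (array([ 0.62804221, -0.23508631]), np.float64(21.909803921568628), np.float64(497.0))
top cell (array([0.62541833, 0.02468692]), np.float64(91.02352941176471), np.float64(1493.0))
top ring (array([0.49437485, 0.26573222]), np.float64(47.886274509803926), np.float64(521.0))
dots [[0.6758, 0.0031], [0.6188, 0.0764], [0.5852, -0.0073]] [0.62662701 0.02407737] [0.05348212 0.05288272 0.0519228 ] [ -23.06533401   98.49881274 -142.86054305]
pins [[0.5372, 0.2673], [0.4735, 0.3005], [0.4764, 0.2308]] [0.49569166 0.26623209] [0.04152925 0.04086    0.04030002] [   1.53930739  122.97767782 -118.57146361]
scene win (array([ 0.63333789, -0.23583887]), np.float64(44.40392156862745), np.float64(250.0))
scene cell (array([0.62792819, 0.02288163]), np.float64(41.63921568627451), np.float64(1135.0))
scene ring (array([0.49561177, 0.26504469]), np.float64(48.78431372549019), np.float64(767.0))
1.8 [ 0.20805192 -0.61578956  0.23131315] [-8.49390087e-06  9.86758737e-01  1.62194928e-01  1.63123958e-05] [-0.16035634 -1.44439869 -0.57346026] [ 0.00620354 -0.03362085 -0.02114853]
```

{"name": "step_arm", "arguments": {
  "targets": [
    {"delta_pos": [35,32,-2],"turn": [0,0,0.074]},
    {"delta_pos": [35,32,-2],"turn": [0,0,0.074]},
    {"delta_pos": [35,32,-2],"turn": [0,0,0.074]},
    {"delta_pos": [35,32,-2],"turn": [0,0,0.074]},
    {"delta_pos": [35,32,-2],"turn": [0,0,0.074]},
    {"delta_pos": [35,32,-2],"turn": [0,0,0.074]},
    {"delta_pos": [35,32,-2],"turn": [0,0,0.074]},
    {"delta_pos": [35,32,-2],"turn": [0,0,0.074]},
    {"delta_pos": [35,32,-8],"turn": [0,0,0.074]},
    {"delta_pos": [35,32,-18],"turn": [0,0,0.074]},
    {"delta_pos": [35,32,-18],"turn": [0,0,0.074]},
    {"delta_pos": [36,29,-18],"turn": [0,0,0.074]},
    {"delta_pos": [0,0,-10],"turn": [0,0,0]},
    {"delta_pos": [0,0,0],"turn": [0,0,0]}
  ],
  "hand": 1
}}

```text
time_s: 3.55
tool_pos: [0.6279, -0.2355, 0.1421]
tcp_rot: [-0.001, 0.822, 0.57, -0.001]
wrist_force: [0.5, -0.2, -0.3]
opening: 0.0856
finger_force: 0.0
```

Run:
```python
from h import *
o=arm.get_obs();print(o["time_s"],o["tool_pos"],o["tcp_rot"],o["wrist_force"],o["joint_positions"])
im,d=cams.grab_frame("scene");save("scene1.png",cv2.resize(im[100:260,250:490],None,fx=3,fy=3,interpolation=cv2.INTER_CUBIC))
```

```text
3.55 [ 0.62788701 -0.23548666  0.14211669] [-6.98727631e-04  8.21609266e-01  5.70048876e-01 -1.41598765e-03] [ 0.48834962 -0.20373181 -0.25911041] [ 0.46017154  0.74444542 -0.24583575  1.45274258  0.20254577  0.97216287
 -0.19566987]
```

View pics/scene1.png

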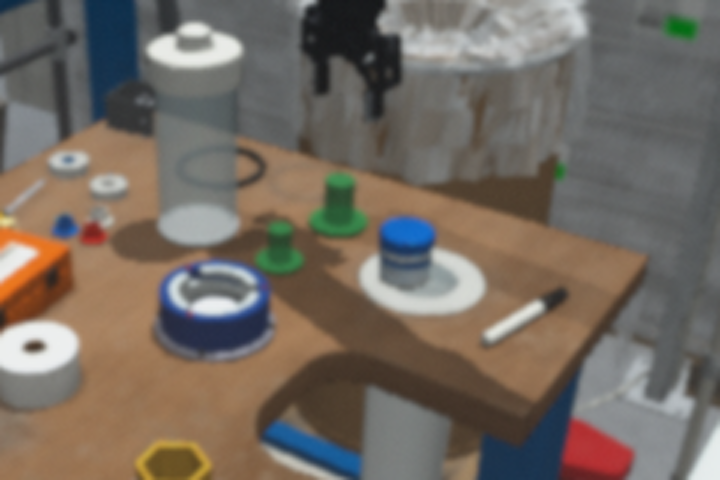

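The gripper, crop (345,90), hangs above the large window at crop (340,205). Descending now.

{"name": "step_arm", "arguments": {
  "targets": [
    {"delta_pos": [1,0,-30],"turn": [0,0,0]},
    {"delta_pos": [0,0,-30],"turn": [0,0,0]},
    {"delta_pos": [0,0,-25],"turn": [0,0,0]},
    {"delta_pos": [0,0,-15],"turn": [0,0,0]},
    {"delta_pos": [0,0,-10],"turn": [0,0,0]},
    {"delta_pos": [0,0,0],"turn": [0,0,0]}
  ]
}}

```text
time_s: 4.35
tool_pos: [0.6298, -0.2352, 0.0333]
tcp_rot: [-0.0, 0.822, 0.57, -0.0]
wrist_force: [-0.3, 0.9, 0.9]
opening: 0.0854
finger_force: 0.0
```

{"name": "step_arm", "arguments": {
  "targets": [
    {"delta_pos": [0,0,0],"turn": [0,0,0]},
    {"delta_pos": [0,0,0],"turn": [0,0,0]},
    {"delta_pos": [0,0,0],"turn": [0,0,0]},
    {"delta_pos": [0,0,0],"turn": [0,0,0]},
    {"delta_pos": [0,0,0],"turn": [0,0,0]},
    {"delta_pos": [0,0,0],"turn": [0,0,0]}
  ],
  "hand": 0
}}

```text
time_s: 5.1
tool_pos: [0.6309, -0.2349, 0.0343]
tcp_rot: [0.001, 0.821, 0.57, 0.001]
wrist_force: [-0.0, -0.3, 5.7]
opening: 0.0346
finger_force: 60.3
```

{"name": "step_arm", "arguments": {
  "targets": [
    {"delta_pos": [0,0,6],"turn": [0,0,0]},
    {"delta_pos": [0,0,20],"turn": [0,0,0]},
    {"delta_pos": [-5,0,35],"turn": [0,0,0]},
    {"delta_pos": [-20,20,35],"turn": [0,0,0]},
    {"delta_pos": [-20,35,15],"turn": [0,0,0]},
    {"delta_pos": [-5,40,0],"turn": [0,0,0]},
    {"delta_pos": [0,40,0],"turn": [0,0,0]},
    {"delta_pos": [0,40,0],"turn": [0,0,0]},
    {"delta_pos": [16,35,0],"turn": [0,0,0]},
    {"delta_pos": [20,30,0],"turn": [0,0,0]},
    {"delta_pos": [10,19,-10],"turn": [0,0,0]},
    {"delta_pos": [0,0,-10],"turn": [0,0,0]},
    {"delta_pos": [0,0,0],"turn": [0,0,0]},
    {"delta_pos": [0,0,0],"turn": [0,0,0]}
  ]
}}

```text
time_s: 6.85
tool_pos: [0.6255, 0.0218, 0.1241]
tcp_rot: [0.0, 0.822, 0.569, -0.001]
wrist_force: [0.9, 0.2, -1.2]
opening: 0.0342
finger_force: 60.0
```

Run:
```python
from h import *
o=arm.get_obs();print(o["time_s"],o["tool_pos"],o["tcp_rot"],o["wrist_force"],o["opening"])
z=o["tool_pos"][2]-.034
ims=[]
for c in ("top","scene"):
    im,d=cams.grab_frame(c);ims.append(im)
    for r in cams.place_of(c,"window_base"): px=np.array(r["position"])*[640,400];print(c,"base",px,r["confidence"],atz(c,px,z))
    for r in cams.place_of(c,"window_center"): px=np.array(r["position"])*[640,400];print(c,"ctr",px,r["confidence"],atz(c,px,z+.031))
    for r in cams.outline_of(c,"window_center"): vv,uu=np.nonzero(r["pixels"]);print("out",len(vv),uu.min(),uu.max(),vv.min(),vv.max())
    print("exp",proj(c,[*o["tool_pos"][:2],z]))
a=cv2.resize(ims[0][140:230,300:400],None,fx=4,fy=4,interpolation=cv2.INTER_CUBIC)
b=cv2.resize(ims[1][130:230,270:370],None,fx=4,fy=3.6,interpolation=cv2.INTER_CUBIC)
save("p2.png",np.hstack([a,b]))
```

```text
6.85 [0.62550905 0.02180758 0.12408018] [ 3.08883586e-04  8.22230422e-01  5.69153975e-01 -8.89173993e-04] [ 0.94136358  0.19979017 -1.18170837] 0.03424727269380938
top base [351.168 183.6  ] 0.58 [0.62716508 0.01598993 0.09008018]
out 115 337 357 178 197
exp [349.01140579 184.21079707]
scene base [340.224 186.6  ] 0.67 [5.70467464e-01 2.69890386e-04 9.00801791e-02]
scene base [321.6  182.08] 0.62 [0.63199886 0.01029635 0.09008018]
scene ctr [323.712 173.32 ] 0.68 [0.62613953 0.00699329 0.12108018]
scene ctr [345.728 179.6  ] 0.48 [0.55127483 0.00112972 0.12108018]
out 286 311 333 165 189
out 180 335 349 174 191
exp [321.13146267 184.28934154]
```

View pics/p2.png

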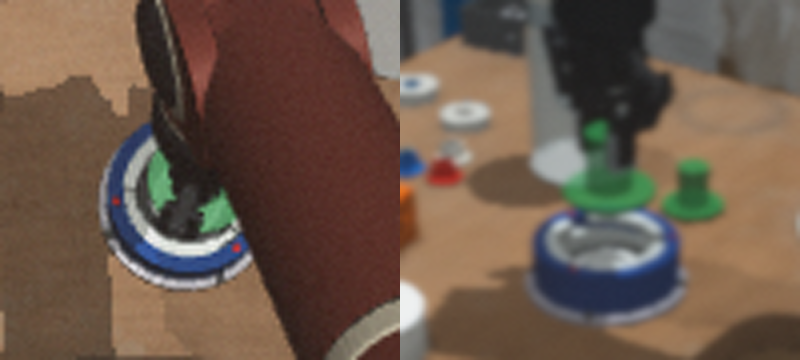

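The window hangs above the cell, its flange at p2 (610,188) over the bore at (605,240). I'll check its offset from the flange's extents.

Run:
```python
from h import *
o=arm.get_obs();x,y=o["tool_pos"][:2];z=o["tool_pos"][2]-.034
for c in ("top","scene"):
    L=cams.outline_of(c,"window_center");m=max(L,key=lambda r:r["pixels"].sum())["pixels"];vv,uu=np.nonzero(m)
    for dx,dy in ((0,0),(.005,0),(0,.005)):
        s=sil(c,[np.r_[circ(x+dx,y+dy,.0355,z+.003),circ(x+dx,y+dy,.0355,z+.008),circ(x+dx,y+dy,.0325,z)]])
        # subpixel extents
        cs=s.max(0);rs=s.max(1);q=np.array([proj(c,p) for p in np.r_[circ(x+dx,y+dy,.0355,z+.003),circ(x+dx,y+dy,.0355,z+.008)]])
        print(c,dx,dy,"L %.1f R %.1f T %.1f B %.1f"%(q[:,0].min(),q[:,0].max(),q[:,1].min(),q[:,1].max()))
    print(" meas",uu.min()-.5,uu.max()+.5,vv.min()-.5,vv.max()+.5)
```

```text
top 0 0 L 335.0 R 361.7 T 170.4 B 196.7
top 0.005 0 L 335.0 R 361.6 T 168.6 B 194.9
top 0 0.005 L 333.1 R 359.8 T 170.4 B 196.8
 meas 336.5 357.5 177.5 197.5
scene 0 0 L 308.7 R 332.2 T 176.3 B 189.8
scene 0.005 0 L 307.4 R 330.9 T 175.9 B 189.2
scene 0 0.005 L 307.7 R 331.3 T 177.0 B 190.5
 meas 310.5 333.5 164.5 189.5
```

{"name": "step_arm", "arguments": {
  "targets": [
    {"delta_pos": [3,5,-10],"turn": [0,0,0]},
    {"delta_pos": [0,0,-12],"turn": [0,0,0]},
    {"delta_pos": [0,0,-12],"turn": [0,0,0]},
    {"delta_pos": [0,0,0],"turn": [0,0,0]},
    {"delta_pos": [0,0,0],"turn": [0,0,0]}
  ]
}}

```text
time_s: 7.98
tool_pos: [0.6292, 0.0291, 0.0902]
tcp_rot: [0.0, 0.821, 0.57, 0.0]
wrist_force: [0.3, -0.3, -0.9]
opening: 0.0343
finger_force: 60.0
```

```bash
cat > off.py <<'E'
from h import *
o=arm.get_obs();x,y=o["tool_pos"][:2];z=o["tool_pos"][2]-.034
print(o["tool_pos"],o["wrist_force"])
u,v=np.meshgrid(np.arange(640),np.arange(400))
for c in ("top","scene"):
    im,d=cams.grab_frame(c);h=cv2.cvtColor(im,cv2.COLOR_RGB2HSV)
    g=((h[...,0]>45)&(h[...,0]<85)&(h[...,1]>70))
    q0=proj(c,[x,y,z]);g&=np.hypot(u-q0[0],v-q0[1])<20
    vv,uu=np.nonzero(g)
    q=np.array([proj(c,p) for p in np.r_[circ(x,y,.0355,z+.003),circ(x,y,.0355,z+.008)]])
    print(c,"model LRTB",q[:,0].min(),q[:,0].max(),q[:,1].min(),q[:,1].max()," meas",uu.min()-.5,uu.max()+.5,vv.min()-.5,vv.max()+.5)
    save("off_%s_%d.png"%(c,o["time_s"]*10),im)
im,d=cams.grab_frame("top")
b=im.astype(int);
m=[r for r in cams.outline_of("scene","cell")];print(len(m))
if m: print("scene cell fit",fit("scene",m[0]["pixels"].astype(float),G["cell"],(.6265,.024)))
E
python3 off.py
```

```text
[0.62921661 0.02912096 0.09024562] [ 0.31588259 -0.26078342 -0.87150331]
top model LRTB 332.7389025786527 358.6043905373268 172.311825491801 197.8871215432642  meas 333.5 354.5 178.5 198.5
scene model LRTB 307.26363963912434 330.4268517940278 186.1930585384662 199.90056997683425  meas 308.5 338.5 174.5 199.5
1
scene cell fit (array([0.62807455, 0.02285785]), np.float64(318.55686274509804), np.float64(845.0))
```

{"name": "step_arm", "arguments": {
  "targets": [
    {"delta_pos": [-1,-2,0],"turn": [0,0,0]},
    {"delta_pos": [0,0,-5],"turn": [0,0,0]},
    {"delta_pos": [0,0,-5],"turn": [0,0,0]},
    {"delta_pos": [0,0,-4],"turn": [0,0,0]},
    {"delta_pos": [0,0,0],"turn": [0,0,0]}
  ]
}}

```text
time_s: 8.8
tool_pos: [0.6276, 0.0273, 0.0756]
tcp_rot: [-0.0, 0.821, 0.57, -0.001]
wrist_force: [-0.0, -0.2, -2.0]
opening: 0.0345
finger_force: 60.0
```

```bash
python3 off.py
```

```text
[0.62763748 0.02726736 0.07564988] [-0.02514779 -0.16699297 -2.04140124]
top model LRTB 333.2505343347961 358.80111735102145 174.10335032333063 199.3736599914743  meas 333.5 355.5 181.5 199.5
scene model LRTB 308.181765069448 331.17653827436146 190.04024418899996 203.83456196437436  meas 309.5 337.5 178.5 202.5
1
scene cell fit (array([ 5.20406494, -5.37243164]), np.float64(704.0), np.float64(704.0))
```

{"name": "step_arm", "arguments": {
  "targets": [
    {"delta_pos": [0,0,-5],"turn": [0,0,0]},
    {"delta_pos": [0,0,-5],"turn": [0,0,0]},
    {"delta_pos": [0,0,-5],"turn": [0,0,0]},
    {"delta_pos": [0,0,-3],"turn": [0,0,0]},
    {"delta_pos": [0,0,0],"turn": [0,0,0]}
  ]
}}

```text
time_s: 9.62
tool_pos: [0.6278, 0.0273, 0.0579]
tcp_rot: [-0.0, 0.821, 0.57, -0.0]
wrist_force: [-0.1, -0.3, -1.1]
opening: 0.0343
finger_force: 60.0
```

{"name": "step_arm", "arguments": {
  "targets": [
    {"delta_pos": [0,0,-1.5],"turn": [0,0,0]},
    {"delta_pos": [0,0,-1.5],"turn": [0,0,0]},
    {"delta_pos": [0,0,0],"turn": [0,0,0]}
  ]
}}

```text
time_s: 10.0
tool_pos: [0.628, 0.0272, 0.0552]
tcp_rot: [-0.0, 0.821, 0.57, -0.0]
wrist_force: [-0.7, 0.3, -2.0]
opening: 0.0344
finger_force: 60.0
```

{"name": "step_arm", "arguments": {
  "targets": [
    {"delta_pos": [0,0,-1],"turn": [0,0,0]},
    {"delta_pos": [0,0,-1],"turn": [0,0,0]},
    {"delta_pos": [0,0,0],"turn": [0,0,0]}
  ]
}}

```text
time_s: 10.38
tool_pos: [0.6281, 0.0272, 0.0543]
tcp_rot: [0.0, 0.821, 0.57, 0.0]
wrist_force: [-1.4, -0.8, 6.6]
opening: 0.0343
finger_force: 60.7
```

On the seat. Releasing, and rising clear.

{"name": "step_arm", "arguments": {
  "targets": [
    {"delta_pos": [0,0,0],"turn": [0,0,0]},
    {"delta_pos": [0,0,0],"turn": [0,0,0]},
    {"delta_pos": [0,0,0],"turn": [0,0,0]},
    {"delta_pos": [0,0,0],"turn": [0,0,0]},
    {"delta_pos": [0,0,20],"turn": [0,0,0]},
    {"delta_pos": [0,0,40],"turn": [0,0,0]},
    {"delta_pos": [0,0,50],"turn": [0,0,0]},
    {"delta_pos": [-10,40,10],"turn": [0,0,0]},
    {"delta_pos": [-20,50,0],"turn": [0,0,0]},
    {"delta_pos": [-20,50,0],"turn": [0,0,0]},
    {"delta_pos": [0,0,0],"turn": [0,0,0]}
  ],
  "hand": 1
}}

```text
time_s: 11.75
tool_pos: [0.5752, 0.1747, 0.1738]
tcp_rot: [-0.002, 0.818, 0.575, 0.001]
wrist_force: [-0.2, -0.0, 0.3]
opening: 0.0858
finger_force: 0.0
```

Run:
```python
from h import *
o=arm.get_obs();print(o["time_s"],o["tool_pos"],o["joint_positions"],o["opening"])
im,d=cams.grab_frame("top");i2,_=cams.grab_frame("scene")
for c,J in (("top",im),("scene",i2)):
    h=cv2.cvtColor(J,cv2.COLOR_RGB2HSV);g=((h[...,0]>45)&(h[...,0]<85)&(h[...,1]>70)).astype(float)
    q0=proj(c,[.6265,.024,.06]);u,v=np.meshgrid(np.arange(640),np.arange(400));g*=np.hypot(u-q0[0],v-q0[1])<14
    # stem top circle
    P=[np.r_[circ(.6265,.024,.018,.045),circ(.6265,.024,.018,.082)]]
    print(c,"green px",g.sum(), "stem iou-ish",(g*sil(c,P)).sum(),sil(c,P).sum())
    t=[p for p in cams.place_of(c,"window_center")]
    for r in t: px=np.array(r["position"])*[640,400];print(c,px,r["confidence"],atz(c,px,.051))
a=cv2.resize(im[155:225,310:380],None,fx=5,fy=5,interpolation=cv2.INTER_CUBIC)
b=cv2.resize(i2[165:235,285:355],None,fx=5,fy=5,interpolation=cv2.INTER_CUBIC)
save("p3.png",np.hstack([a,b]))
```

```text
11.75 [0.5751726  0.17473888 0.1737629 ] [-0.17632501  0.60738741 -0.24784879  1.63935171  0.17092797  0.91583809
 -0.83168168] 0.08578923824736098
top green px 453.0 stem iou-ish 174.8862745098039 174.8862745098039
top [347.008 189.92 ] 0.82 [0.61770391 0.02480126 0.051     ]
top [394.624 185.68 ] 0.68 [ 0.62921918 -0.10746612  0.051     ]
scene green px 208.0 stem iou-ish 153.80392156862746 181.79607843137256
scene [345.472 182.08 ] 0.76 [ 0.60676525 -0.08738438  0.051     ]
scene [320.   263.12] 0.48 [0.44950663 0.27262879 0.051     ]
```

View pics/p3.png

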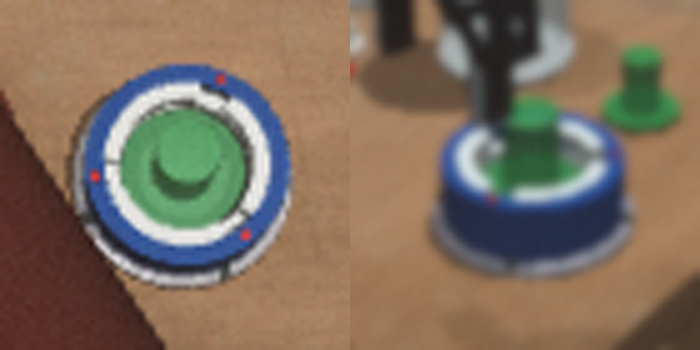

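The window sits flat in the cell, stem at p3 (187,155) and red dots at (220,79), (95,177) and (246,236). Now the ring.

{"name": "step_arm", "arguments": {
  "targets": [
    {"delta_pos": [-10,11.4,-3],"turn": [0,0,0.1785]},
    {"delta_pos": [-10,11.4,-3],"turn": [0,0,0.1785]},
    {"delta_pos": [-10,11.4,-3],"turn": [0,0,0.1785]},
    {"delta_pos": [-10,11.4,-3],"turn": [0,0,0.1785]},
    {"delta_pos": [-10,11.4,-3],"turn": [0,0,0.1785]},
    {"delta_pos": [-10,11.4,-3],"turn": [0,0,0.1785]},
    {"delta_pos": [-10,11.4,-3],"turn": [0,0,0.1785]},
    {"delta_pos": [-10,11.4,-3],"turn": [0,0,0.1785]},
    {"delta_pos": [0,0,-40],"turn": [0,0,0]},
    {"delta_pos": [0,0,0],"turn": [0,0,0]},
    {"delta_pos": [0,0,0],"turn": [0,0,0]}
  ]
}}

```text
time_s: 13.32
tool_pos: [0.4992, 0.2577, 0.11]
tcp_rot: [0.0, 0.248, 0.969, 0.0]
wrist_force: [1.3, 0.8, -0.0]
opening: 0.0857
finger_force: 0.0
```

Run:
```python
from h import *
o=arm.get_obs();q=o["tcp_rot"];print(o["tool_pos"],o["joint_positions"][6],"yaw y",np.degrees(2*np.arctan2(q[2],q[1]))-90)
im,_=cams.grab_frame("scene");save("p4.png",cv2.resize(im[180:300,250:370],None,fx=5,fy=5,interpolation=cv2.INTER_CUBIC))
```

```text
[0.49924311 0.25772101 0.10997656] 0.06684085342423768 yaw y 61.232929971676015
```

View pics/p4.png

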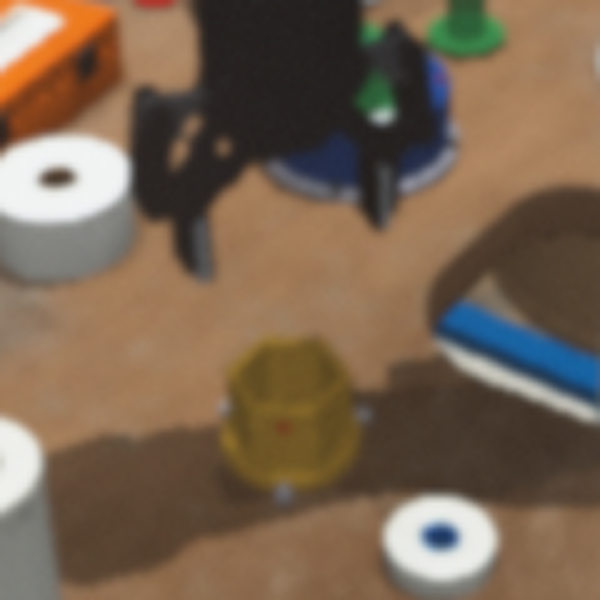

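The open gripper is above the ring, with the ring at p4 (290,415). Correct by a few mm and descend.

{"name": "step_arm", "arguments": {
  "targets": [
    {"delta_pos": [-4,8,0],"turn": [0,0,0.013]},
    {"delta_pos": [0,0,-20],"turn": [0,0,0]},
    {"delta_pos": [0,0,-20],"turn": [0,0,0]},
    {"delta_pos": [0,0,-20],"turn": [0,0,0]},
    {"delta_pos": [0,0,-16],"turn": [0,0,0]},
    {"delta_pos": [0,0,-12],"turn": [0,0,0]},
    {"delta_pos": [0,0,0],"turn": [0,0,0]}
  ]
}}

```text
time_s: 14.25
tool_pos: [0.4937, 0.2664, 0.0207]
tcp_rot: [-0.0, 0.241, 0.971, -0.0]
wrist_force: [0.8, -0.4, 0.3]
opening: 0.0855
finger_force: 0.0
```

{"name": "step_arm", "arguments": {
  "targets": [
    {"delta_pos": [0,0,0],"turn": [0,0,0]},
    {"delta_pos": [0,0,0],"turn": [0,0,0]},
    {"delta_pos": [0,0,0],"turn": [0,0,0]},
    {"delta_pos": [0,0,0],"turn": [0,0,0]}
  ],
  "hand": 0
}}

```text
time_s: 14.75
tool_pos: [0.4946, 0.2668, 0.0223]
tcp_rot: [0.001, 0.241, 0.971, 0.001]
wrist_force: [-0.6, 0.1, 5.0]
opening: 0.0548
finger_force: 65.5
```

{"name": "step_arm", "arguments": {
  "targets": [
    {"delta_pos": [0,0,6],"turn": [0,0,0]},
    {"delta_pos": [0,0,25],"turn": [0,0,0]},
    {"delta_pos": [0,0,40],"turn": [0,0,0]},
    {"delta_pos": [0,0,40],"turn": [0,0,0]},
    {"delta_pos": [13,-24,0],"turn": [0,0,-0.043]},
    {"delta_pos": [13,-24,0],"turn": [0,0,-0.043]},
    {"delta_pos": [13,-24,0],"turn": [0,0,-0.043]},
    {"delta_pos": [13,-24,0],"turn": [0,0,-0.043]},
    {"delta_pos": [13,-24,0],"turn": [0,0,-0.043]},
    {"delta_pos": [13,-24,0],"turn": [0,0,-0.043]},
    {"delta_pos": [13,-24,0],"turn": [0,0,-0.043]},
    {"delta_pos": [13,-24,0],"turn": [0,0,-0.043]},
    {"delta_pos": [13,-24,0],"turn": [0,0,-0.043]},
    {"delta_pos": [13,-24,0],"turn": [0,0,-0.043]},
    {"delta_pos": [2,-2,0],"turn": [0,0,0]},
    {"delta_pos": [0,0,0],"turn": [0,0,0]},
    {"delta_pos": [0,0,0],"turn": [0,0,0]}
  ]
}}

```text
time_s: 16.88
tool_pos: [0.6256, 0.0263, 0.1324]
tcp_rot: [-0.001, 0.441, 0.897, 0.001]
wrist_force: [-1.0, 0.3, -2.5]
opening: 0.0548
finger_force: 64.7
```

Run:
```python
from h import *
o=arm.get_obs();q=o["tcp_rot"];x,y,z=o["tool_pos"];z-=.0225;print(x,y,z,o["joint_positions"][6],"yaw y",np.degrees(2*np.arctan2(q[2],q[1]))-90,o["wrist_force"])
ims=[]
for c in ("top","scene"):
    im,_=cams.grab_frame(c);ims.append(im)
    for t,dz in (("ring_center",.025),("ring_base",0),("ring_pin",.005)):
        for r in cams.place_of(c,t): px=np.array(r["position"])*[640,400];print(c,t,px.round(1),round(r["confidence"],2),atz(c,px,z+dz).round(4))
    print("exp base",proj(c,[x,y,z]),"pins",[proj(c,[x+.041*np.cos(a),y+.041*np.sin(a),z+.005]).round(1).tolist() for a in np.radians([-22.5,97.5,217.5])])
    print("ext",{k:v for k,v in zip("LRTB",(lambda q:(q[:,0].min(),q[:,0].max(),q[:,1].min(),q[:,1].max()))(np.array([proj(c,p) for p in np.r_[circ(x,y,.0355,z+.003),circ(x,y,.0355,z+.01)]])))})
    for r in cams.outline_of(c,"ring_center"):
        vv,uu=np.nonzero(r["pixels"]);print("out",len(vv),uu.min()-.5,uu.max()+.5,vv.min()-.5,vv.max()+.5)
    save("ring_%s.png"%c,im)
a=cv2.resize(ims[0][150:220,310:380],None,fx=5.7,fy=5.7,interpolation=cv2.INTER_CUBIC)
b=cv2.resize(ims[1][150:220,285:355],None,fx=5.7,fy=5.7,interpolation=cv2.INTER_CUBIC)
save("p5.png",np.hstack([a,b]))
```

```text
0.625555749857614 0.026275029247439 0.10992951632837111 0.2139791944808676 yaw y 37.61849073570599 [-0.97311608  0.26765094 -2.53636867]
top ring_center [351.2 177.5] 0.7 [0.6336 0.0192 0.1349]
top ring_base [347.9 182.9] 0.71 [0.6249 0.0261 0.1099]
top ring_pin [358.7 196.9] 0.65 [ 0.5861 -0.0013  0.1149]
exp base [347.83383175 182.61946094] pins [[353.7, 168.2], [332.5, 184.3], [357.7, 194.3]]
ext {'L': np.float64(334.4327510209185), 'R': np.float64(361.66495933892355), 'T': np.float64(168.6086298017277), 'B': np.float64(195.6192963780842)}
out 148 331.5 352.5 177.5 194.5
scene ring_center [320.8 173.8] 0.77 [0.6172 0.0343 0.1349]
scene ring_center [315.5 176.3] 0.69 [0.6211 0.0551 0.1349]
scene ring_center [321.2 201.8] 0.62 [0.5294 0.1546 0.1349]
scene ring_base [320.6 175.3] 0.89 [0.6384 0.0064 0.1099]
scene ring_pin [262.6 227.8] 0.75 [0.5984 0.3069 0.1149]
scene ring_pin [333.8 178.1] 0.62 [0.5909 0.0046 0.1149]
exp base [320.17802181 179.22815982] pins [[313.1, 172.2], [313.5, 184.1], [333.9, 177.4]]
ext {'L': np.float64(308.2392315914653), 'R': np.float64(332.02668495145184), 'T': np.float64(170.5716524380427), 'B': np.float64(184.45347329729148)}
```

View pics/p5.png

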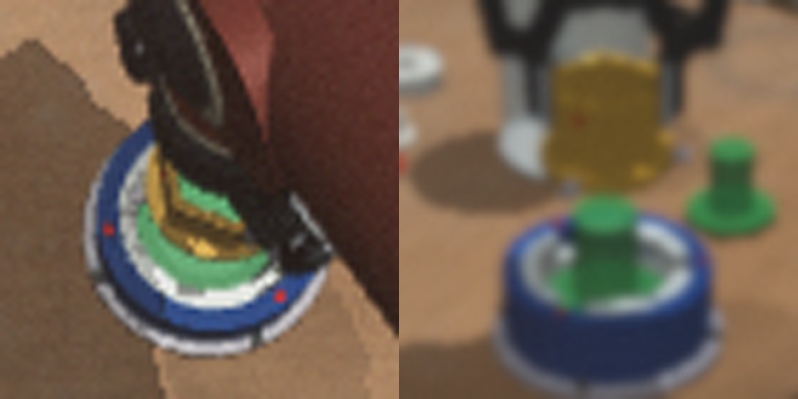

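```bash
cat > rf.py <<'E'
from h import *
import sys
def hexp(x,y,z0,z1,a0):
    a=np.radians(a0+30+60*np.arange(6));R=.028/np.cos(np.pi/6)
    return np.r_[np.c_[x+R*np.cos(a),y+R*np.sin(a),0*a+z0],np.c_[x+R*np.cos(a),y+R*np.sin(a),0*a+z1]]
def run(tag,o,zc=.0225):
    q=o["tcp_rot"];X,Y,z=o["tool_pos"];z-=zc;yw=2*np.arctan2(q[2],q[1])-np.pi/2
    for c in ("top","scene"):
        im=cv2.imread("pics/ring_%s%s.png"%(c,tag))[...,::-1].copy()
        h=cv2.cvtColor(im,cv2.COLOR_RGB2HSV).astype(int);H,S,V=h[...,0],h[...,1],h[...,2]
        q0=proj(c,[X,Y,z+.025]);u,v=np.meshgrid(np.arange(640),np.arange(400));near=np.hypot(u-q0[0],v-q0[1])<24
        gold=(H>=16)&(H<=30)&(S>130)&(V>50)&near
        bg=near&~gold&(((H>40)&(H<85)&(S>70))|((S<70)&(V>80))|((H>100)&(H<130)&(S>100))|((H<=16)&(S<135)&(V>75)))
        f=lambda p:(np.abs(sil(c,[np.r_[circ(X+p[0],Y+p[1],.0355,z+.003,32),circ(X+p[0],Y+p[1],.0355,z+.01,32)],hexp(X+p[0],Y+p[1],z+.01,z+.05,np.degrees(yw))])-gold)*(gold|bg)).sum()
        best=[]
        for s in np.arange(-8,8.1,1):
            best.append((round(min(f(np.array([np.sin(yw),-np.cos(yw)])*s/1e3+np.array([np.cos(yw),np.sin(yw)])*k/1e3) for k in (-2,-1,0,1,2)),1),s))
        print(c,gold.sum(),bg.sum(),sorted(best)[:5])
if __name__=="__main__": run("",arm.get_obs())
E
python3 rf.py
```

```text
top 133 702 [(np.float64(62.5), np.float64(1.0)), (np.float64(63.1), np.float64(0.0)), (np.float64(67.1), np.float64(2.0)), (np.float64(67.6), np.float64(-1.0)), (np.float64(74.8), np.float64(-2.0))]
scene 416 980 [(np.float64(14.3), np.float64(4.0)), (np.float64(14.8), np.float64(5.0)), (np.float64(15.7), np.float64(3.0)), (np.float64(17.1), np.float64(2.0)), (np.float64(18.7), np.float64(6.0))]
```

{"name": "step_arm", "arguments": {
  "targets": [
    {"delta_pos": [0,0,-15],"turn": [0,0,0]},
    {"delta_pos": [0,0,-8],"turn": [0,0,0]},
    {"delta_pos": [0,0,-6],"turn": [0,0,0]},
    {"delta_pos": [0,0,-6],"turn": [0,0,0]},
    {"delta_pos": [0,0,-6],"turn": [0,0,0]},
    {"delta_pos": [0,0,-6],"turn": [0,0,0]},
    {"delta_pos": [0,0,0],"turn": [0,0,0]},
    {"delta_pos": [0,0,0],"turn": [0,0,0]}
  ]
}}

```text
time_s: 18.38
tool_pos: [0.6262, 0.0245, 0.0855]
tcp_rot: [0.0, 0.442, 0.897, 0.0]
wrist_force: [-0.7, -0.2, -2.9]
opening: 0.0551
finger_force: 64.7
```

Run:
```python
from h import *
o=arm.get_obs();q=o["tcp_rot"];x,y,z=o["tool_pos"];print(x,y,z-.0225,"yaw y",np.degrees(2*np.arctan2(q[2],q[1]))-90,o["wrist_force"],o["torque"])
ims=[]
for c in ("top","scene"):
    im,_=cams.grab_frame(c);ims.append(im);save("ring_%sb.png"%c,im)
a=cv2.resize(ims[0][155:215,315:375],None,fx=6.6,fy=6.6,interpolation=cv2.INTER_CUBIC)
b=cv2.resize(ims[1][165:225,290:350],None,fx=6.6,fy=6.6,interpolation=cv2.INTER_CUBIC)
save("p6.png",np.hstack([a,b]))
import rf; rf.run("b",o)
for c in ("top","scene"): print("dots",[proj(c,[.6265+.0528*np.cos(t),.024+.0528*np.sin(t),.048]).round(1).tolist() for t in np.radians([-22.5,97.5,217.5])],"pins",[proj(c,[x+.0015+.044*np.cos(t),y-.002+.044*np.sin(t),z-.0175]).round(1).tolist() for t in np.radians([-22.5,97.5,217.5])])
```

```text
0.6262459403237545 0.024509216956984634 0.06299917538901181 yaw y 37.476866595736425 [-0.65979824 -0.20505018 -2.8992822 ] [0.02550316 0.04274949 0.00774742]
top 121 694 [(np.float64(49.1), np.float64(2.0)), (np.float64(50.3), np.float64(3.0)), (np.float64(51.8), np.float64(1.0)), (np.float64(54.7), np.float64(4.0)), (np.float64(57.4), np.float64(0.0))]
scene 383 985 [(np.float64(16.8), np.float64(3.0)), (np.float64(17.1), np.float64(4.0)), (np.float64(17.2), np.float64(5.0)), (np.float64(18.3), np.float64(6.0)), (np.float64(18.5), np.float64(2.0))]
dots [[354.2, 170.0], [328.4, 189.5], [359.0, 201.8]] pins [[354.1, 170.6], [332.3, 187.2], [358.2, 197.6]]
dots [[311.9, 188.7], [312.3, 204.7], [337.7, 195.7]] pins [[313.1, 184.2], [313.5, 197.3], [334.8, 190.0]]
```

View pics/p6.png

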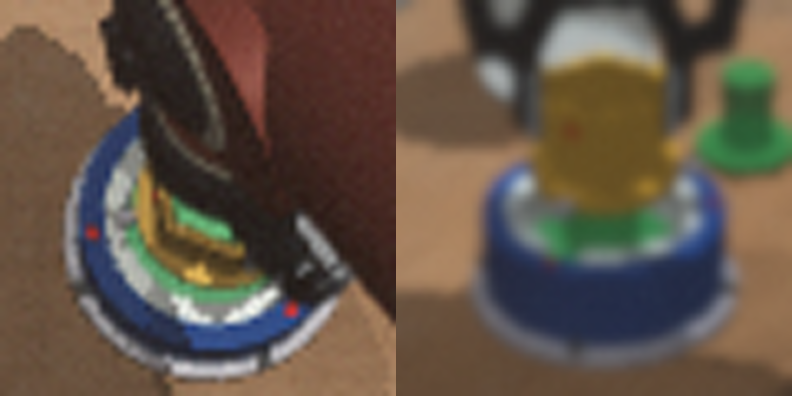

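The ring is around the stem with its pins near the openings; the offset estimate is about 3 mm. Lowering in small steps while watching the force.

{"name": "step_arm", "arguments": {
  "targets": [
    {"delta_pos": [-1,1,-5],"turn": [0,0,0]},
    {"delta_pos": [0,0,-5],"turn": [0,0,0]},
    {"delta_pos": [0,0,-4],"turn": [0,0,0]},
    {"delta_pos": [0,0,-3],"turn": [0,0,0]},
    {"delta_pos": [0,0,0],"turn": [0,0,0]}
  ]
}}

```text
time_s: 19.1
tool_pos: [0.6248, 0.0254, 0.0679]
tcp_rot: [-0.0, 0.443, 0.897, -0.0]
wrist_force: [0.0, 0.9, -3.8]
opening: 0.055
finger_force: 64.7
```

{"name": "step_arm", "arguments": {
  "targets": [
    {"delta_pos": [0,0,-2],"turn": [0,0,0]},
    {"delta_pos": [0,0,-2],"turn": [0,0,0]},
    {"delta_pos": [0,0,0],"turn": [0,0,0]}
  ]
}}

```text
time_s: 19.48
tool_pos: [0.6249, 0.0254, 0.0641]
tcp_rot: [-0.0, 0.442, 0.897, -0.0]
wrist_force: [-0.0, 0.5, -3.2]
opening: 0.0547
finger_force: 64.7
```

{"name": "step_arm", "arguments": {
  "targets": [
    {"delta_pos": [0,0,-2],"turn": [0,0,0]},
    {"delta_pos": [0,0,-2],"turn": [0,0,0]},
    {"delta_pos": [0,0,-2],"turn": [0,0,0]},
    {"delta_pos": [0,0,0],"turn": [0,0,0]}
  ]
}}

```text
time_s: 19.98
tool_pos: [0.6249, 0.0254, 0.058]
tcp_rot: [-0.0, 0.442, 0.897, -0.0]
wrist_force: [-0.2, -0.3, -3.3]
opening: 0.0548
finger_force: 64.7
```

{"name": "step_arm", "arguments": {
  "targets": [
    {"delta_pos": [0,0,-1],"turn": [0,0,0]},
    {"delta_pos": [0,0,-1],"turn": [0,0,0]},
    {"delta_pos": [0,0,0],"turn": [0,0,0]}
  ]
}}

```text
time_s: 20.35
tool_pos: [0.625, 0.0254, 0.0562]
tcp_rot: [-0.0, 0.443, 0.897, -0.0]
wrist_force: [-0.0, 0.1, -2.6]
opening: 0.055
finger_force: 64.7
```

{"name": "step_arm", "arguments": {
  "targets": [
    {"delta_pos": [0,0,-0.7],"turn": [0,0,0]},
    {"delta_pos": [0,0,0],"turn": [0,0,0]}
  ]
}}

```text
time_s: 20.6
tool_pos: [0.6252, 0.0255, 0.0558]
tcp_rot: [0.0, 0.442, 0.897, 0.0]
wrist_force: [-0.2, -0.3, -2.3]
opening: 0.055
finger_force: 64.9
```

{"name": "step_arm", "arguments": {
  "targets": [
    {"delta_pos": [0,0,-0.7],"turn": [0,0,0]},
    {"delta_pos": [0,0,0],"turn": [0,0,0]}
  ]
}}

```text
time_s: 20.85
tool_pos: [0.6252, 0.0255, 0.0556]
tcp_rot: [0.0, 0.442, 0.897, -0.0]
wrist_force: [-1.2, -0.8, 2.9]
opening: 0.0548
finger_force: 65.3
```

Pins are on the slot floors (contact at base ≈ 33.3 mm). Turning clockwise while following the ramp down.

{"name": "step_arm", "arguments": {
  "targets": [
    {"delta_pos": [0.2,0.1,-0.3],"turn": [0,0,-0.07]},
    {"delta_pos": [0.2,0.1,-0.4],"turn": [0,0,-0.07]},
    {"delta_pos": [0.2,0.1,-0.4],"turn": [0,0,-0.07]},
    {"delta_pos": [0.2,0.1,-0.4],"turn": [0,0,-0.07]},
    {"delta_pos": [0,0,0],"turn": [0,0,0]}
  ]
}}

```text
time_s: 21.48
tool_pos: [0.6271, 0.0255, 0.0542]
tcp_rot: [0.001, 0.563, 0.826, 0.001]
wrist_force: [1.3, -1.1, 2.1]
opening: 0.0551
finger_force: 65.2
```

```bash
cat > st.py <<'E'
from station import arm
import numpy as np
o=arm.get_obs();q=o["tcp_rot"];print(o["time_s"],o["tool_pos"].round(4) if hasattr(o["tool_pos"],"round") else o["tool_pos"],"yaw",np.degrees(2*np.arctan2(q[2],q[1]))-90,o["wrist_force"],"tq",o["torque"],"j",np.round(o["joint_positions"],2))
E
python3 st.py
```

```text
21.475 [0.6271 0.0255 0.0542] yaw 21.470591142525365 [ 1.32177107 -1.1155492   2.09234454] tq [-0.31701368 -0.1063175   0.03078285] j [ 0.15  0.81 -0.39  1.66  0.41  0.75 -0.06]
```

{"name": "step_arm", "arguments": {
  "targets": [
    {"delta_pos": [0.2,0.1,-0.4],"turn": [0,0,-0.07]},
    {"delta_pos": [0.2,0.1,-0.4],"turn": [0,0,-0.07]},
    {"delta_pos": [0.2,0,-0.4],"turn": [0,0,-0.07]},
    {"delta_pos": [0.2,0,-0.4],"turn": [0,0,-0.07]},
    {"delta_pos": [0.2,0,-0.4],"turn": [0,0,-0.07]},
    {"delta_pos": [0.2,0,-0.3],"turn": [0,0,-0.07]},
    {"delta_pos": [0,0,0],"turn": [0,0,0]}
  ]
}}

```text
time_s: 22.35
tool_pos: [0.6278, 0.0255, 0.0518]
tcp_rot: [0.001, 0.723, 0.691, 0.0]
wrist_force: [0.9, -1.9, 4.7]
opening: 0.0551
finger_force: 65.5
```

```bash
python3 st.py
```

```text
22.35 [0.6278 0.0255 0.0518] yaw -2.568834862420843 [ 0.85754529 -1.94996288  4.68604887] tq [-0.46778375  0.04760578  0.02325525] j [ 0.08  0.8  -0.27  1.66  0.3   0.72 -0.38]
```

{"name": "step_arm", "arguments": {
  "targets": [
    {"delta_pos": [0.2,0,-0.4],"turn": [0,0,-0.07]},
    {"delta_pos": [0.2,0,-0.4],"turn": [0,0,-0.07]},
    {"delta_pos": [0.2,-0.1,-0.3],"turn": [0,0,-0.07]},
    {"delta_pos": [0.2,-0.1,-0.3],"turn": [0,0,-0.07]},
    {"delta_pos": [0.2,-0.1,-0.2],"turn": [0,0,-0.07]},
    {"delta_pos": [0.2,-0.1,0],"turn": [0,0,-0.07]},
    {"delta_pos": [0.2,-0.1,0],"turn": [0,0,-0.07]},
    {"delta_pos": [0,0,0],"turn": [0,0,0]}
  ]
}}

```text
time_s: 23.35
tool_pos: [0.6293, 0.0259, 0.0503]
tcp_rot: [0.0, 0.869, 0.495, 0.001]
wrist_force: [0.6, -1.4, 5.4]
opening: 0.0552
finger_force: 65.6
```

```bash
python3 st.py
```

```text
23.35 [0.6293 0.0259 0.0503] yaw -30.610194639104456 [ 0.57220571 -1.40748774  5.40539369] tq [-0.28385077  0.06589802 -0.07917868] j [ 0.01  0.79 -0.14  1.66  0.15  0.7  -0.74]
```

68° so far and the ring rests on the flange. Now on to snug, watching the twist.

{"name": "step_arm", "arguments": {
  "targets": [
    {"delta_pos": [0.1,-0.1,0],"turn": [0,0,-0.05]},
    {"delta_pos": [0.1,-0.1,0],"turn": [0,0,-0.05]},
    {"delta_pos": [0,0,0],"turn": [0,0,0]}
  ]
}}

```text
time_s: 23.72
tool_pos: [0.6295, 0.026, 0.0503]
tcp_rot: [0.0, 0.892, 0.451, 0.001]
wrist_force: [-0.3, -0.2, 6.1]
opening: 0.0551
finger_force: 65.7
```

```bash
python3 st.py
```

```text
23.725 [0.6295 0.026  0.0503] yaw -36.33000159010764 [-0.2783874  -0.18588148  6.12363411] tq [-0.30286522  0.04572557 -0.1236583 ] j [-0.01  0.79 -0.11  1.66  0.12  0.7  -0.82]
```

{"name": "step_arm", "arguments": {
  "targets": [
    {"delta_pos": [0.1,-0.1,0],"turn": [0,0,-0.05]},
    {"delta_pos": [0,0,0],"turn": [0,0,-0.04]},
    {"delta_pos": [0,0,0],"turn": [0,0,0]}
  ]
}}

```text
time_s: 24.1
tool_pos: [0.6293, 0.026, 0.0503]
tcp_rot: [0.0, 0.911, 0.412, 0.001]
wrist_force: [-0.7, -0.7, 5.9]
opening: 0.0549
finger_force: 65.7
```

```bash
python3 st.py
```

```text
24.1 [0.6293 0.026  0.0503] yaw -41.342959564052286 [-0.73446401 -0.72044447  5.91284092] tq [-0.25605125  0.18105986  0.17081369] j [-0.02  0.79 -0.09  1.66  0.1   0.7  -0.88]
```

{"name": "step_arm", "arguments": {
  "targets": [
    {"delta_pos": [0,0,0],"turn": [0,0,-0.04]},
    {"delta_pos": [0,0,0],"turn": [0,0,-0.02]},
    {"delta_pos": [0,0,0],"turn": [0,0,0]}
  ]
}}

```text
time_s: 24.48
tool_pos: [0.6293, 0.0259, 0.0503]
tcp_rot: [0.001, 0.922, 0.388, 0.001]
wrist_force: [0.3, -1.5, 5.4]
opening: 0.0549
finger_force: 65.7
```

```bash
python3 st.py
```

```text
24.475 [0.6293 0.0259 0.0503] yaw -44.31264813720613 [ 0.33154586 -1.47402024  5.42726382] tq [-0.2623119   0.17971036  1.57203005] j [-0.03  0.79 -0.07  1.66  0.08  0.7  -0.92]
```

Twist 1.57 N m at about 82°: snug. Letting go and rising.

{"name": "step_arm", "arguments": {
  "targets": [
    {"delta_pos": [0,0,0],"turn": [0,0,0]},
    {"delta_pos": [0,0,0],"turn": [0,0,0]},
    {"delta_pos": [0,0,0],"turn": [0,0,0]},
    {"delta_pos": [0,0,0],"turn": [0,0,0]},
    {"delta_pos": [0,0,15],"turn": [0,0,0]},
    {"delta_pos": [0,0,30],"turn": [0,0,0]},
    {"delta_pos": [0,0,45],"turn": [0,0,0]},
    {"delta_pos": [-15,20,40],"turn": [0,0,0]},
    {"delta_pos": [-30,45,10],"turn": [0,0,0]},
    {"delta_pos": [-30,50,0],"turn": [0,0,0]},
    {"delta_pos": [-30,50,0],"turn": [0,0,0]},
    {"delta_pos": [0,0,0],"turn": [0,0,0]}
  ],
  "hand": 1
}}

```text
time_s: 25.98
tool_pos: [0.5204, 0.1972, 0.191]
tcp_rot: [-0.002, 0.922, 0.388, 0.001]
wrist_force: [0.2, 0.4, 0.4]
opening: 0.0854
finger_force: 0.0
```

```bash
python3 st.py
python3 - <<'E'
from h import *
im,d=cams.grab_frame("top");i2,_=cams.grab_frame("scene")
P=cloud("top",d);m=(np.hypot(P[...,0]-.6265,P[...,1]-.024)<.04)
print(np.histogram(P[m][:,2],np.arange(.02,.1,.004)))
for c in ("top","scene"):
    for r in cams.place_of(c,"ring_base"): px=np.array(r["position"])*[640,400];print(c,px,r["confidence"],atz(c,px,.028))
a=cv2.resize(im[155:215,315:375],None,fx=6.6,fy=6.6,interpolation=cv2.INTER_CUBIC)
b=cv2.resize(i2[165:225,290:350],None,fx=6.6,fy=6.6,interpolation=cv2.INTER_CUBIC)
save("p7.png",np.hstack([a,b]))
E
```

```text
25.975 [0.5204 0.1972 0.191 ] yaw -44.36548275085556 [0.24494446 0.42263545 0.41264519] tq [-0.01253466 -0.03928544 -0.02506126] j [-0.34  0.51 -0.09  1.75  0.05  0.88 -1.23]
(array([  6,  16,  19,  44,  74,  39,  49,  34,  20,  14,  13,  16,  14,
        43, 121,  90,  12,   0,   0]), array([0.02 , 0.024, 0.028, 0.032, 0.036, 0.04 , 0.044, 0.048, 0.052,
       0.056, 0.06 , 0.064, 0.068, 0.072, 0.076, 0.08 , 0.084, 0.088,
       0.092, 0.096]))
top [344.512 189.6  ] 0.52 [0.62326215 0.03034077 0.028     ]
scene [321.6 196.2] 0.73 [ 0.64222807 -0.00290729  0.028     ]
scene [249.92 315.2 ] 0.2 [0.49205762 0.47394147 0.028     ]
```

View pics/p7.png

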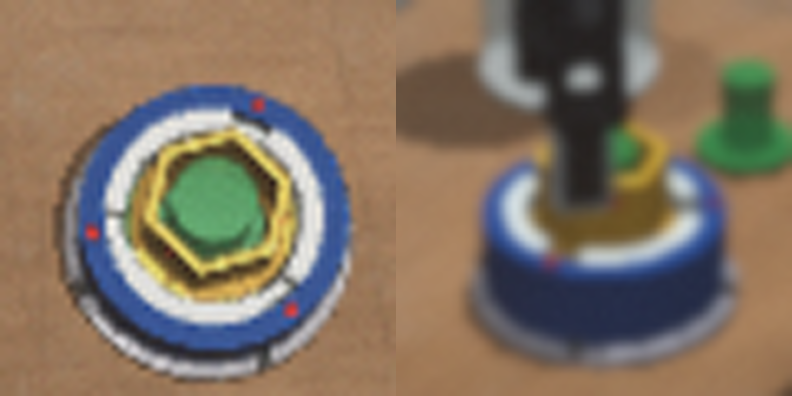

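The ring sits down in the cell with the stem through it. Its hex vertex at p7 (238,130) puts a corner at about −15°, against −14° expected, so the turn held. Handing in.

```bash
python3 -c "
from station import ticket
print(ticket.hand_in())"
```

```text
the job is handed in; nothing more can be done
None
```

The larger sight window is resting on its seat, and the brass ring is turned clockwise about 82° until snug (twist 1.6 N m) and released. I handed the job in at about 26 s; no verdict came back, and I did not re-check the bystanders one by one at the end.

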